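# Push the vial rack into the corner of the reading station

### The job

Push the vial rack along the bench, without gripping or lifting it, until it sits squarely in the corner of the reading station: its long side flush against the aluminium rail and its short end flush against the long end stop, which may be at either end of the rail. Leave everything else on the bench as it stands, and finish with the robot clear of the rack.

Things in the scene. Friction and masses are not known exactly. Their poses are not given: they have to be found in the camera images.
- rack: White vial rack with 15 black-capped amber vials (3 rows of 5), loose. A solid block to the touch: 96 mm along its x, 140 mm along its y, 50 mm high, 0.3 to 0.65 kg. Origin: centre of its underside, on the bench. Its x axis points towards the rail, within 0.5 rad of the rail's x axis, so a 140 mm side faces the rail. Too wide to grip; sliding it takes 2 to 8 N.
- rail: Straight aluminium rail fixed to the bench: 310 mm along its y, 20 mm along its x, 30 mm high. Origin: centre of its underside. The rack belongs on its -x side (the robot's side), whose face is at x = -10 mm in the rail's frame. Behind it (+x side) stands the low white reader head: 130 mm along y, x from 11 to 71 mm, 45 mm high.
- end_stop: Long aluminium end stop fixed square across one end of the rail, the +y or the -y end (it varies). Bar 20 mm thick along its y, 30 mm high, x from -100 to +10 mm in its own frame; axes parallel to the rail's. Origin: on the rail's centre line at bench height, 165 mm from the rail's middle. Its inner face, 10 mm from its origin, stops the rack's short end.
- end_cap: The plain end of the rail opposite the end stop: a 20 x 20 x 30 mm aluminium block, fixed, which does not reach out in front of the rail. Origin: centre of its underside.
- vial: Loose amber vial with a black cap, standing, 27 mm across, 52 mm high; origin at the centre of its underside. Leave alone.
- stopper: Loose cork stopper, standing, 36 mm across, 32 mm high; origin at the centre of its underside. Leave alone.
- beaker: Small glass beaker, 54 mm across, 55 mm high; origin at the centre of its underside. Leave alone.
- dish: Small steel dish, 64 mm across, 20 mm high; origin at the centre of its underside. Leave alone.
- weight: Small steel balance weight with a knob on top, standing behind the rail, 24 mm across, 34 mm high; origin at the centre of its underside. Leave alone.
Not all that is in view belongs to the job. What is shaped like the rack but yellow is not meant. Of the things shaped like the end_stop, the aluminium one is meant.

How it is judged:
At the end, for the whole second after the job is handed in: The rack stands flat and still on the bench in the corner: its middle within 4 mm of touching the rail's face, and within 4 mm of touching the end stop's inner face, square to the rail within 0.04 rad (x of rack in the frame of rail between -0.062 and -0.054 m and y of rack in the frame of end_stop between -0.084 and 0.084 m and horizontal distance between rack and rail below 0.12 m and angle between the x axis of rack and the x axis of rail, either way round below 0.04 rad and height (world z) of rack below 0.003 m and angle between rack's own z axis and vertical below 0.03 rad and linear speed of rack below 0.01 m/s).
It fails at once if the rack is lifted or tipped (more than 8 mm, or 0.12 rad) (height (world z) of rack above 0.008 m or angle between rack's own z axis and vertical above 0.12 rad).
It fails at once if another loose thing on the bench is moved by more than 15 mm or knocked over (distance of any of vial, stopper, beaker, dish, weight from where it was at the start of the episode above 0.015 m or angle between any of vial, stopper, beaker, dish, weight's own z axis and vertical above 0.3 rad).
It also fails if it takes over 64 s, if anything falls off the work surface, if the arm or the gripper's body presses on something with over 40 N, if the wrist force passes 120 N, or if a joint passes its speed limit or range.

### The arm

A 7-joint arm with a two-finger parallel gripper is mounted at the origin on the work surface. World frame = base frame: x ahead of the robot, y to its left, z up, the work surface at z = 0. Lengths are in m, angles in rad, forces in N, time in s.
With the tool pointing down it reaches from about 0.4 to 0.875 m from the base axis. Payload 19.3 kg.
Tool frame: the origin (TCP) lies at the very end of the fingers, on their centre line; the grasp point (between the pads) lies bot.tcp_to_grasp behind it (bot.tcp_to_grasp is the distance from the TCP to the grasp point, in m); z points along the fingers, y is the direction in which the jaws open and shut (so a half turn about z gives the same grasp; the last joint's range is limited). The gripper opens to 85 mm and grips with 20 to 120 N. Pads are 22 mm wide; open, the fingers measure 114 mm over their backs; the gripper's body (76 mm by 85 mm) begins 54 mm behind the grasp point. The pads swing forward as they close: fully open they stand 13 mm farther back than shut.
Start: joints at [1.219, 0.521, -0.036, 1.599, 0.021, 1.021, -0.113], TCP at [0.174, -0.6, 0.231] pointing down, gripper open.
Joint ranges: [-2.91, 2.91], [-0.3, 2.13], [-1.5, 1.42], [0.17, 2.43], [-1.26, 4.41], [0.16, 1.93], [-2.52, 2.52]. Speed limits (rad/s): [1.89, 1.89, 2.39, 2.39, 3.01, 3.01, 3.01].

### API

Orientations are given as [roll, pitch, yaw] about the fixed x, y, z axes, in that order (R = Rz(yaw) Ry(pitch) Rx(roll)).
In Python, from workcell import bot gives the robot as it stands.
- The arm moves only by the tool servo_tool, never from a script. Its argument "targets" is a list of rows, each a list of 2 entries, a list of its own where there are three numbers: the shift along the tool's x, y, z in units of 0.05 m (1.0 is 0.05 m), then the turn about the tool's z in units of 5 degrees (1.0 is 5 degrees). A call has 1 to 12 rows; each row shifts and turns the commanded pose from where the row before left it, along the tool's axes as they then stand; what a row does not reach is not made up. A row lasts 1/8 s, in which the tool goes at most 62.5 mm and 10.7 degrees, less where a joint would pass 70% of its speed; a pose out of reach is approached as far as the arm can. A call with a number of a shift or a turn outside -1 to 1 is refused whole. A call with a gripper value outside its range is refused whole. "gripper" is the opening, from -1 (shut) to 1 (fully open), so that 0 is half open, set as the call begins (left out, the last holds). The fingers move at their own pace and stop on an object; "newtons" is the grip in N (left out, the last holds). Time passes only in rows, so rows that do not move let the fingers close. It gives the time, the measured TCP pose, the force and the opening at its end, in the units of the state.
- bot.observe(): the state, without advancing time (a new reading comes with each control period).
- bot.grab_frame(name): name is "scene" or "top" or "wrist"; returns the picture (420x560x3 uint8, blue, green, red); there is no depth.
- bot.get_calibration(name): a dict with "fx", "fy", "cx", "cy" (pixels), "pose" (4x4, takes a point from camera to world coordinates). Camera axes: x right, y up, looking along -z (the intrinsics and any distortion apply to the point x, -y, -z); pixel columns grow to the right and rows downward; lengths in m; the calibration is good to about 2 mm. A picture is of the moment at which its call begins: read the wrist's pose just before it. get_calibration takes no time and is no camera call; for the wrist camera it gives the pose at the moment of the call.
- bot.job_done(): hands the job in, once; it reports no verdict.
The state is a dict: "clock": time; "qpos": joint angles; "qd": joint speeds; "joint_efforts": joint torques, N m; "position": TCP position; "tool_rot": TCP orientation; "force": force on the tool from outside, world axes, zero at the start; "moment": the same for the moment, N m; "grip_width": finger opening in m.
Only numpy, scipy, OpenCV 4.12 (cv2) and the standard library are available. Lean on these libraries where they do the work, as an engineer would, in place of code of your own. Each camera call takes 0.05 s, during which the arm holds its last target.

## Working session

There is one attempt and no reset: what is moved stays moved. The work goes in short steps, Python scripts to look and compute and a tool call to move; the robot and the scene stay as the last step left them, time stands still between calls to the robot, and variables do not carry over. Pictures are saved under pics/ and viewed, and the job is handed in when it is done.

Besides the shell and the picture viewer there is one more tool, called after "Request:" as name(argument=value, ...), one argument or row to a line, values as JSON. servo_tool: Moves the arm, as the interface text tells. Its arguments: {"type":"object","properties":{"targets":{"type":"array","items":{"type":"array"}},"gripper":{"type":"number"},"newtons":{"type":"number"}},"required":["targets"]}

```bash
mkdir -p pics; python3 - <<'E'
from workcell import bot
import cv2
s=bot.observe();print(s)
for n in("scene","top"):
    cv2.imwrite(f"pics/{n}0.png",bot.grab_frame(n)); c=bot.get_calibration(n);print(n,c)
E
```

```text
{'clock': 0.0, 'qpos': array([ 1.21883338,  0.52204008, -0.03631249,  1.60004064,  0.0212072 ,
        1.02108897, -0.11277653]), 'qd': array([-0.00024505, -0.00087745,  0.00104107,  0.00111225,  0.0003882 ,
        0.00103305, -0.00018889]), 'joint_efforts': array([ 3.77912102e-04, -9.27118635e+01,  1.98015444e+00, -3.69919288e+01,
        1.78277458e-02,  8.44241964e-03,  3.12415591e-05]), 'position': array([ 0.17363424, -0.60002525,  0.23069797]), 'tool_rot': array([-3.14040495e+00,  9.93920533e-05,  2.81767927e-01]), 'force': array([ 0.3294947 , -0.54671595, -0.86161124]), 'moment': array([-0.02409447, -0.06839091, -0.05482046]), 'grip_width': 0.08497560745401395}
scene {'fx': 398.01128127881736, 'fy': 398.01128127881736, 'cx': 278.4379515226766, 'cy': 215.51543994235104, 'pose': array([[ 0.55607978, -0.50316289,  0.66151521,  1.11411864],
       [ 0.83090352,  0.35509287, -0.4283788 , -0.32476847],
       [-0.01935502,  0.78786811,  0.61553979,  0.54207941],
       [ 0.        ,  0.        ,  0.        ,  1.        ]])}
top {'fx': 535.0765884058549, 'fy': 535.0765884058549, 'cx': 279.7904192871626, 'cy': 211.5168331834058, 'pose': array([[-0.01380152,  0.98923339, -0.14569426,  0.38268049],
       [-0.99989702, -0.01308114,  0.0059014 ,  0.05181235],
       [ 0.00393202,  0.1457607 ,  0.98931206,  1.22476864],
       [ 0.        ,  0.        ,  0.        ,  1.        ]])}
```

View pics/top0.png

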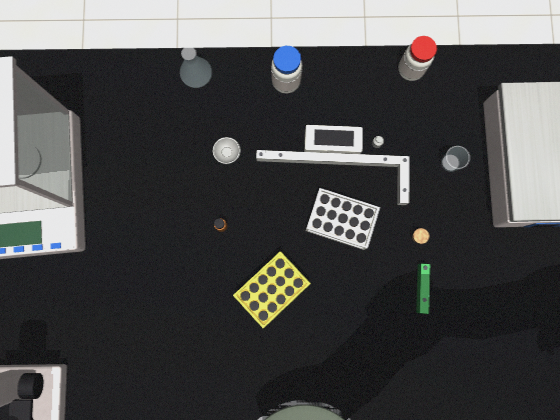

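View pics/scene0.png

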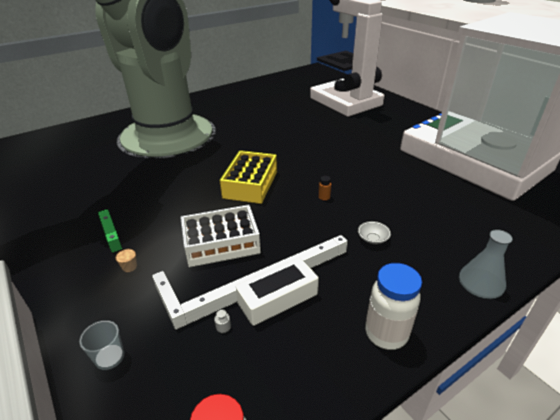

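The top view shows the white rack near (343,218), the rail from (257,155) to (409,160), and the aluminium stop at its right (-y) end, (404,180). The decoys are the yellow rack (272,290) and the green bar (424,288). The stopper is at (421,236) and the vial at (221,225). I'll enlarge this area to confirm.

```bash
python3 - <<'E'
import cv2
i=cv2.imread("pics/top0.png")[130:260,250:445]
cv2.imwrite("pics/crop0.png",cv2.resize(i,None,fx=4,fy=4,interpolation=cv2.INTER_CUBIC))
E
```

```text
(no output)
```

View pics/crop0.png

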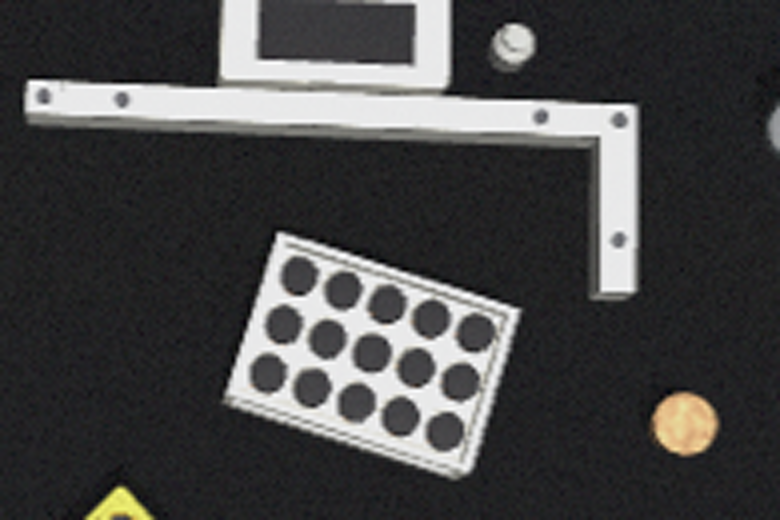

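The crop shows the white rack and the aluminium L (rail plus stop on the right) as separate from the yellow and green decoys. Next I'll turn these corner pixels into world positions.

```bash
cat > h.py <<'E'
import numpy as np
from workcell import bot
def ray(name,u,v,z):
    c=bot.get_calibration(name);P=c["pose"]
    d=P[:3,:3]@np.array([(u-c["cx"])/c["fx"],-(v-c["cy"])/c["fy"],-1]);o=P[:3,3]
    return o+d*(z-o[2])/d[2]
def crop(x,y,z,s=4,ox=250,oy=130,name="top"): return ray(name,(x+.5)/s-.5+ox,(y+.5)/s-.5+oy,z)[:2]
E
python3 - <<'E'
from h import *
np.set_printoptions(precision=4,suppress=True)
R={k:crop(*v,.03) for k,v in dict(ul=(26,80),ur=(637,104),ll=(26,115),inner=(595,137),s1=(595,292),s2=(637,292)).items()}
for k,v in R.items(): print(k,v)
a=R['ur']-R['ul'];print('len',np.hypot(*a),'yaw',np.arctan2(a[0],-a[1]))
K=[crop(*p,.05) for p in((280,232),(521,310),(466,472),(228,400))]
for k in K:print(k)
print([np.hypot(*(K[i]-K[i-1])) for i in range(4)],np.mean(K,0))
for n,(x,y) in dict(stopper=(421,236),vial=(221,225)).items(): print(n,ray("top",x,y,.03)[:2])
print(ray("top",424,264,.03),ray("top",424,312,.03), ray("top",310,284,.05),ray("top",280,252,.05))
for v in [(520,310)]:pass
E
```

```text
ul [0.703 0.097]
ur [ 0.6843 -0.2533]
ll [0.6824 0.0972]
inner [ 0.6653 -0.2283]
s1 [ 0.5754 -0.2241]
s2 [ 0.5751 -0.2479]
len 0.35079161429219985 yaw -0.05311841023169507
[ 0.6085 -0.0449]
[ 0.5626 -0.1779]
[ 0.4729 -0.1439]
[ 0.5145 -0.0139]
[np.float64(0.09898401109263513), np.float64(0.14060011666917469), np.float64(0.09589410793943368), np.float64(0.1364800202452)] [ 0.5396 -0.0952]
stopper [ 0.4989 -0.2714]
vial [0.5297 0.1772]
[ 0.4362 -0.2748  0.03  ] [ 0.3312 -0.2693  0.03  ] [ 0.3954 -0.0187  0.05  ] [0.4659 0.0456 0.05  ]
```

Request:
servo_tool(
  targets=[
    [[0,0,0],1],
    [[0,0,0],1],
    [[0,0,0],1],
    [[0,0,0],1],
    [[0,0,0],1],
    [[0,0,0],1],
    [[0,0,0],0.95],
    [[0,0,0],0],
  ],
  gripper=1,
)

```text
clock: 1.1
position: [0.1738, -0.6002, 0.231]
tool_rot: [-3.141, 0.0, -0.324]
force: [0.1, -0.3, -0.4]
grip_width: 0.0858
```

Request:
servo_tool(
  targets=[
    [[0.1,-0.6,0],0],
    [[0.1,-0.6,0],0],
    [[0.1,-0.6,0],0],
    [[0.1,-0.6,0],0],
    [[0.1,-0.6,0],0],
    [[0.1,-0.6,0],0],
    [[0.1,-0.6,0],0],
    [[0.1,-0.6,0],0],
    [[0.1,-0.6,0],0],
    [[0.1,-0.6,0],0],
    [[0,0,0],0],
  ],
)

```text
clock: 2.48
position: [0.3178, -0.3305, 0.2314]
tool_rot: [-3.141, -0.0, -0.32]
force: [0.0, -0.4, 0.4]
grip_width: 0.0852
```

```bash
cat >> h.py <<'E'
def todelta(xyz):
    s=bot.observe();from scipy.spatial.transform import Rotation as R
    M=R.from_euler('xyz',s['tool_rot']).as_matrix()
    return (M.T@(np.array(xyz)-s['position'])/.05).round(3)
E
python3 - <<'E'
from h import *
print(bot.tcp_to_grasp,bot.observe()['tool_rot'],todelta([.455,-.067,.15]))
E
```

```text
0.0187 [-3.14124473e+00 -1.44007765e-04 -3.19560831e-01] [ 0.949 -5.864  1.63 ]
```

Request:
servo_tool(
  targets=[
    [[0.1,-0.6,0.1],0],
    [[0.1,-0.6,0.1],0],
    [[0.1,-0.6,0.1],0],
    [[0.1,-0.6,0.1],0],
    [[0.1,-0.6,0.1],0],
    [[0.1,-0.6,0.1],0],
    [[0.1,-0.6,0.1],0],
    [[0.1,-0.6,0.1],0],
    [[0.1,-0.6,0.1],0],
    [[0,-0.5,0.1],0],
    [[0,0,0.1],0],
    [[0,0,0],0],
  ],
)

```text
clock: 3.98
position: [0.4533, -0.0678, 0.176]
tool_rot: [3.141, 0.001, -0.325]
force: [0.2, 0.1, 0.6]
grip_width: 0.0854
```

```bash
python3 - <<'E'
from h import *
import cv2
print(bot.observe()['tool_rot'],todelta([.455,-.067,.008]))
cv2.imwrite("pics/w1.png",bot.grab_frame("wrist"))
E
```

```text
[ 3.14103334e+00  6.88343598e-04 -3.24731443e-01] [ 0.03  -0.027  3.359]
```

View pics/w1.png

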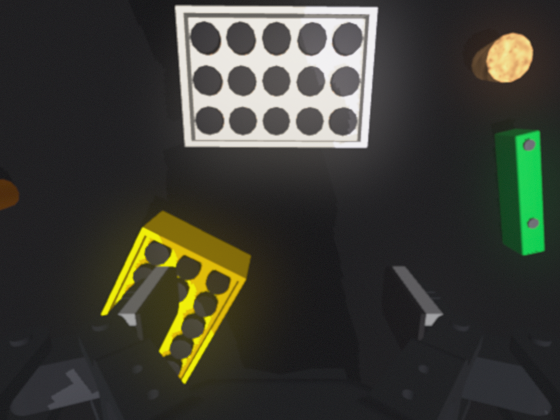

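The wrist view shows the white rack square to the tool, its near edge at row 147 and its middle at column 276. The fingers are centred at column 280. The yellow rack's near side (250,265) has about 45 mm of clearance by computation, so I'll go down.

Request:
servo_tool(
  targets=[
    [[0,0,0.4],0],
    [[0,0,0.5],0],
    [[0,0,0.5],0],
    [[0,0,0.5],0],
    [[0,0,0.5],0],
    [[0,0,0.4],0],
    [[0,0,0.3],0],
    [[0,0,0.2],0],
    [[0,0,0.05],0],
    [[0,0,0],0],
  ],
)

```text
clock: 5.28
position: [0.4538, -0.0668, 0.0091]
tool_rot: [-3.142, -0.0, -0.325]
force: [0.1, -0.4, 0.5]
grip_width: 0.086
```

```bash
python3 - <<'E'
from h import *
import cv2
cv2.imwrite("pics/w2.png",bot.grab_frame("wrist"))
cv2.imwrite("pics/t2.png",bot.grab_frame("top")[130:330,230:490])
E
```

```text
(no output)
```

View pics/w2.png

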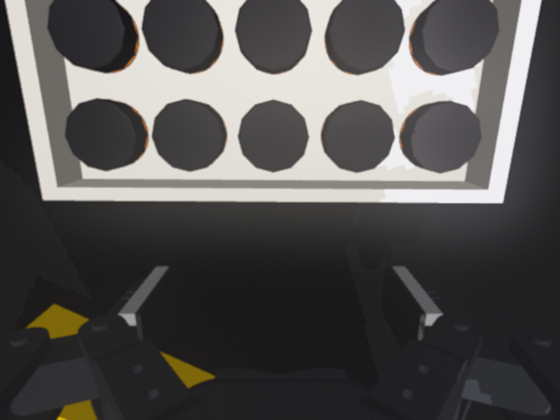

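Request:
servo_tool(
  targets=[
    [[0.15,0,0],0],
    [[0.15,0,0],0],
    [[0.15,0,0],0],
    [[0.1,0,0],0],
    [[0.1,0,0],0],
    [[0.1,0,0],0],
    [[0,0,0],0],
  ],
)

```text
clock: 6.25
position: [0.4895, -0.0788, 0.0088]
tool_rot: [-3.141, -0.0, -0.325]
force: [1.2, 0.0, -0.6]
grip_width: 0.0852
```

```bash
python3 - <<'E'
from h import *
import cv2
cv2.imwrite("pics/w3.png",bot.grab_frame("wrist"))
cv2.imwrite("pics/t3.png",cv2.resize(bot.grab_frame("top")[130:260,250:445],None,fx=4,fy=4,interpolation=cv2.INTER_CUBIC))
E
```

```text
(no output)
```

View pics/w3.png

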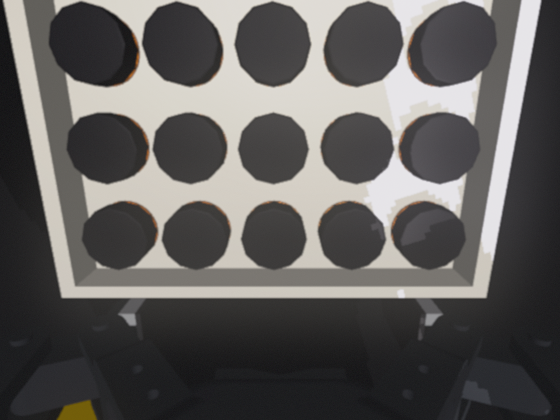

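View pics/t3.png

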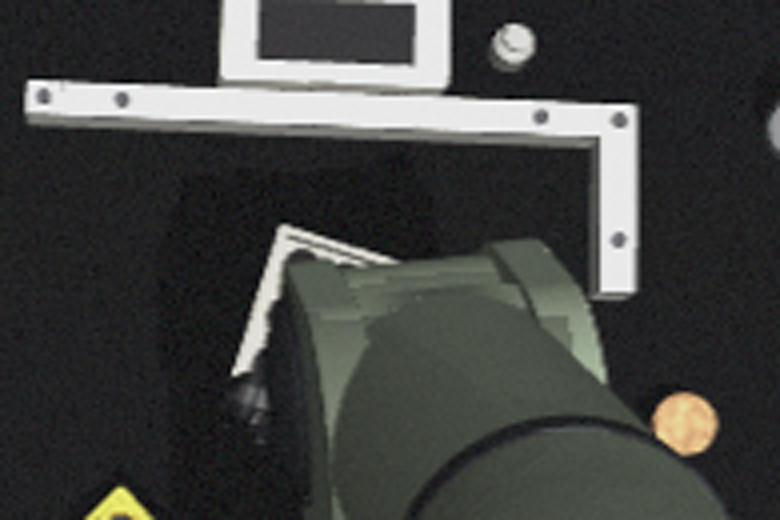

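Request:
servo_tool(
  targets=[
    [[0.1,0,0],0],
    [[0.1,0,0],-0.1],
    [[0.1,0,0],-0.3],
    [[0.1,0,0],-0.3],
    [[0.1,0,0],-0.3],
    [[0.1,0,0],-0.3],
    [[0.1,0,0],-0.3],
    [[0.1,0,0],-0.3],
    [[0.1,0,0],-0.3],
    [[0.1,0,0],-0.3],
    [[0.1,0,0],-0.3],
    [[0,0,0],0],
  ],
)

```text
clock: 7.85
position: [0.5432, -0.0913, 0.0089]
tool_rot: [-3.141, -0.001, -0.08]
force: [-0.1, -0.0, -0.3]
grip_width: 0.0854
```

```bash
python3 - <<'E'
from h import *
import cv2
cv2.imwrite("pics/w4.png",bot.grab_frame("wrist"))
p=bot.observe()['position'];d=p[:2]-[.6837,-.0776];print(d@[.9986,-.0533],d@[.0533,.9986])
cv2.imwrite("pics/t4.png",cv2.resize(bot.grab_frame("top")[130:260,250:445],None,fx=4,fy=4,interpolation=cv2.INTER_CUBIC))
E
```

```text
-0.13978404108535047 -0.021109897284652457
```

View pics/w4.png

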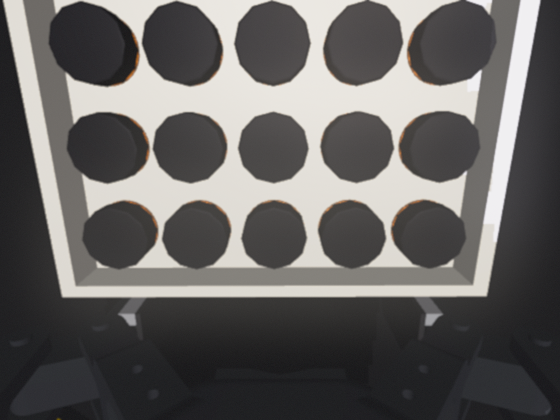

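View pics/t4.png

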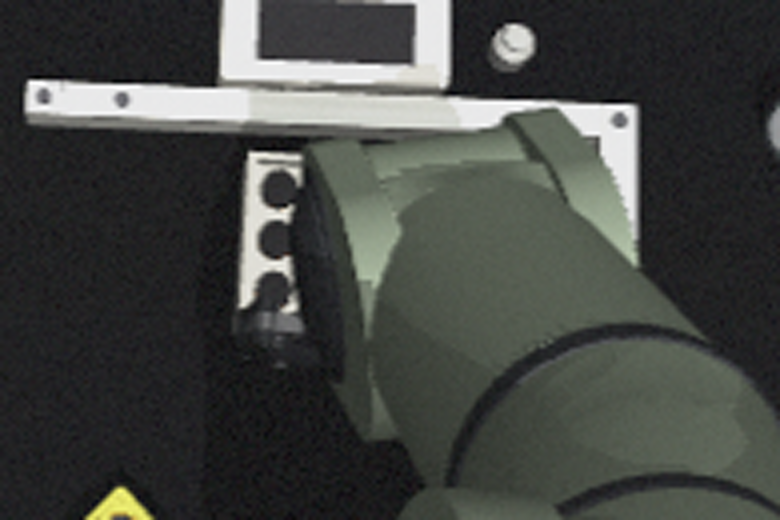

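Request:
servo_tool(
  targets=[
    [[0.1,0,0],-0.1],
    [[0.1,0,0],-0.1],
    [[0.1,0,0],-0.1],
    [[0.06,0,0],0],
    [[0,0,0],0],
  ],
)

```text
clock: 8.57
position: [0.5611, -0.0925, 0.0088]
tool_rot: [-3.141, -0.001, -0.054]
force: [1.3, 0.1, 0.5]
grip_width: 0.0853
```

Request:
servo_tool(
  targets=[
    [[0.03,0,0],0],
    [[0,0,0],0],
  ],
)

```text
clock: 8.82
position: [0.562, -0.0926, 0.0088]
tool_rot: [-3.142, 0.0, -0.054]
force: [-1.9, 0.9, 1.0]
grip_width: 0.0852
```

Request:
servo_tool(
  targets=[
    [[0.03,0,0],0],
    [[0,0,0],0],
  ],
)

```text
clock: 9.07
position: [0.5637, -0.0927, 0.0088]
tool_rot: [-3.142, -0.0, -0.054]
force: [-1.2, -0.9, -0.4]
grip_width: 0.0855
```

Request:
servo_tool(
  targets=[
    [[0.03,0,0],0],
    [[0,0,0],0],
  ],
)

```text
clock: 9.32
position: [0.5652, -0.0928, 0.0088]
tool_rot: [-3.142, -0.0, -0.054]
force: [-1.3, 0.1, -1.5]
grip_width: 0.0854
```

Request:
servo_tool(
  targets=[
    [[0.03,0,0],0],
    [[0,0,0],0],
  ],
)

```text
clock: 9.57
position: [0.5667, -0.0929, 0.0088]
tool_rot: [-3.142, -0.0, -0.054]
force: [-0.6, -0.5, -1.0]
grip_width: 0.085
```

```bash
python3 - <<'E'
from h import *
import cv2
cv2.imwrite("pics/t5.png",cv2.resize(bot.grab_frame("top")[130:230,250:445],None,fx=4,fy=4,interpolation=cv2.INTER_CUBIC))
E
```

```text
(no output)
```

View pics/t5.png

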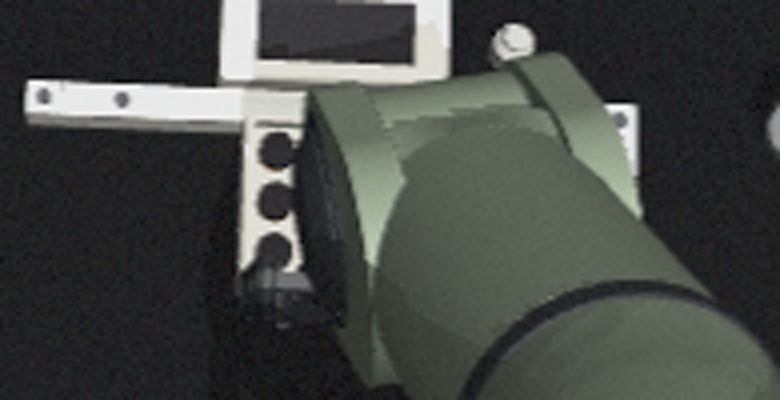

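Request:
servo_tool(
  targets=[
    [[0.02,0,0],0],
    [[0,0,0],0],
  ],
)

```text
clock: 9.88
position: [0.5667, -0.0929, 0.0087]
tool_rot: [3.142, 0.002, -0.054]
force: [-7.7, -0.1, 4.2]
grip_width: 0.0857
```

Request:
servo_tool(
  targets=[
    [[0.02,0,0],0],
    [[0,0,0],0],
  ],
)

```text
clock: 10.12
position: [0.5667, -0.0929, 0.0086]
tool_rot: [3.141, 0.004, -0.054]
force: [-13.1, 2.0, 8.9]
grip_width: 0.0851
```

Request:
servo_tool(
  targets=[
    [[0.02,0,0],0],
    [[0,0,0],0],
  ],
)

```text
clock: 10.38
position: [0.5667, -0.093, 0.0084]
tool_rot: [3.141, 0.006, -0.054]
force: [-19.2, 2.9, 13.6]
grip_width: 0.0853
```

Request:
servo_tool(
  targets=[
    [[-0.06,0,0],0],
    [[-0.3,0,0],0],
    [[-0.4,0,0],0],
    [[-0.3,0,-0.3],0],
    [[0,0,-0.5],0],
    [[0,0,-0.5],0],
    [[0,0,-0.5],0],
    [[0,0,-0.5],0],
    [[0,0,0],0],
  ],
)

```text
clock: 11.5
position: [0.518, -0.0904, 0.1255]
tool_rot: [3.141, -0.004, -0.054]
force: [-0.6, -0.4, -1.3]
grip_width: 0.0852
```

```bash
python3 - <<'E'
from h import *
import cv2
print(bot.observe()['qpos'])
cv2.imwrite("pics/t6.png",cv2.resize(bot.grab_frame("top")[130:280,250:445],None,fx=4,fy=4,interpolation=cv2.INTER_CUBIC))
cv2.imwrite("pics/w6.png",bot.grab_frame("wrist"))
E
```

```text
[ 0.2208809   0.51599163 -0.21511027  1.9494283   0.16687898  0.68896767
 -1.72096163]
```

View pics/t6.png

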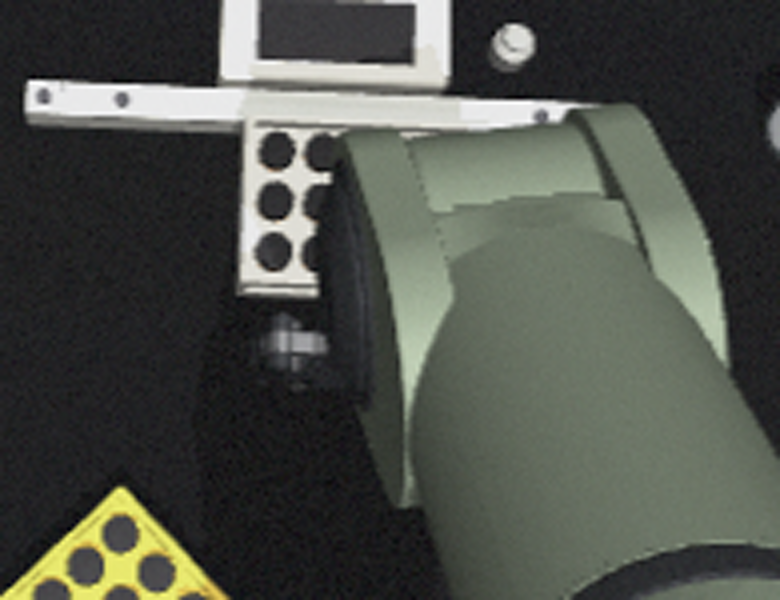

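View pics/w6.png

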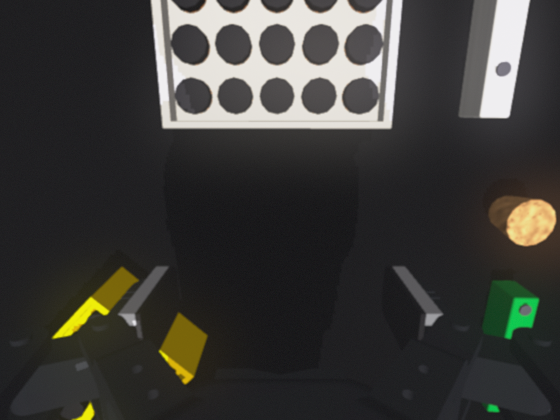

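The rack sits flush on the rail: the wrist view shows its near edge level at row 127, from column 163 to 392. Next I'll swing to the +y end for the push along the rail.

Request:
servo_tool(
  targets=[
    [[0,0,0],-1],
    [[0,0,0],-1],
    [[0,0,0],-1],
    [[0,0,0],-1],
    [[0,0,0],-1],
    [[0,0,0],-1],
    [[0,0,0],-1],
    [[0,0,0],-1],
    [[0,0,0],-1],
    [[0,0,0],-1],
  ],
  gripper=0.1,
)

```text
clock: 12.85
position: [0.5163, -0.09, 0.1228]
tool_rot: [-3.14, 0.0, 0.821]
force: [-0.4, 0.3, 0.1]
grip_width: 0.0467
```

Request:
servo_tool(
  targets=[
    [[0,0,0],-1],
    [[0,0,0],-1],
    [[0,0,0],-1],
    [[0,0,0],-1],
    [[0,0,0],-1],
    [[0,0,0],-1],
    [[0,0,0],-1],
    [[0,0,0],-1],
    [[0,0,0],0],
  ],
)

```text
clock: 13.98
position: [0.5163, -0.09, 0.123]
tool_rot: [-3.141, -0.001, 1.516]
force: [-0.4, 0.3, -0.6]
grip_width: 0.0471
```

```bash
python3 - <<'E'
from h import *
C=np.array([.6837,-.0776]);X=np.array([.9986,-.0533]);Y=np.array([.0533,.9986])
for p in((245,118),(241,200),(238,285)):
    d=crop(*p,.05)-C;print(d@X,d@Y)
g=C-.060*X+.09*Y
print(bot.observe()['qpos'][6],g,todelta([*g,.1255]))
E
```

```text
-0.012368947125867192 0.05016710493324228
-0.05952255384419019 0.05094337090881245
-0.10781123067265473 0.0511010947269853
-0.4273872219745544 [0.628581 0.015472] [ 2.23   2.127 -0.051]
```

Request:
servo_tool(
  targets=[
    [[0.4,0.35,0],0],
    [[0.4,0.35,0],0],
    [[0.4,0.35,0],0],
    [[0.4,0.35,0],0],
    [[0.4,0.35,0],0],
    [[0.23,0.35,0],0],
    [[0,0,0],0],
    [[0,0,0],0],
  ],
)

```text
clock: 14.98
position: [0.6269, 0.0151, 0.1233]
tool_rot: [-3.141, 0.0, 1.515]
force: [0.3, -0.5, -0.0]
grip_width: 0.047
```

```bash
python3 - <<'E'
from h import *
import cv2
print(todelta([.6286,.0155,.009]))
cv2.imwrite("pics/t7.png",cv2.resize(bot.grab_frame("top")[130:280,250:445],None,fx=4,fy=4,interpolation=cv2.INTER_CUBIC))
cv2.imwrite("pics/w7.png",bot.grab_frame("wrist"))
E
```

```text
[0.01  0.036 2.285]
```

View pics/t7.png

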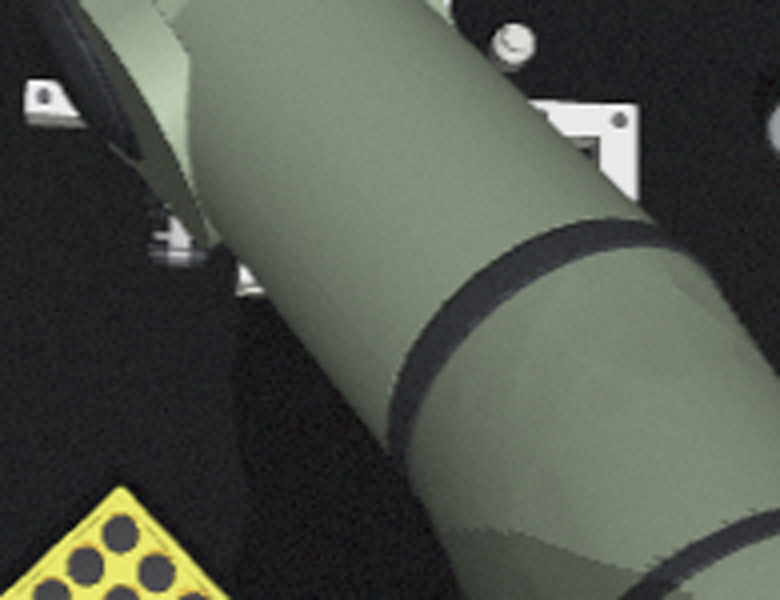

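View pics/w7.png

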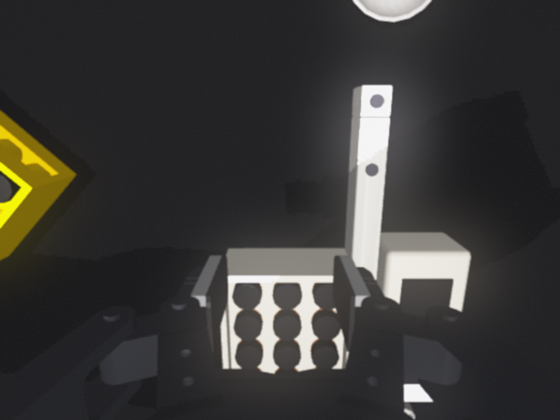

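```bash
python3 - <<'E'
from h import *
C=np.array([.6837,-.0776]);X=np.array([.9986,-.0533]);Y=np.array([.0533,.9986])
for n,p in dict(rtop1=(248-24,276),rtop2=(350,276)).items():
    d=ray("wrist",*p,.05)[:2]-C;print(n,d@X,d@Y)
for p in((226,248),(346,248)):
    d=ray("wrist",*p,.0)[:2]-C;print('bottom',d@X,d@Y)
d=bot.observe()['position'][:2]-C;print(d@X,d@Y)
E
```

```text
rtop1 -0.10094509107953478 0.049565079830582455
rtop2 -0.013258063440616854 0.049450683035898724
bottom -0.10705931204156932 0.04997656359289671
bottom -0.006853398931762546 0.04984901719981394
-0.061568848974252 0.0893111158372717
```

The wrist measurement puts the rack's end face at rail y' ≈ 0.050, square to the rail. The pusher is at y' ≈ 0.089, which leaves 28 mm of clearance, so I'll descend.

Request:
servo_tool(
  targets=[
    [[0,0,0.4],0],
    [[0,0,0.5],0],
    [[0,0,0.5],0],
    [[0,0,0.4],0],
    [[0,0,0.3],0],
    [[0,0,0.17],0],
    [[0,0,0],0],
  ],
)

```text
clock: 15.95
position: [0.6274, 0.0155, 0.01]
tool_rot: [-3.141, -0.0, 1.517]
force: [-0.2, 0.3, 0.5]
grip_width: 0.047
```

Request:
servo_tool(
  targets=[
    [[-0.1,0,0],0],
    [[-0.1,0,0],0],
    [[-0.1,0,0],0],
    [[-0.1,0,0],0],
    [[-0.1,0,0],0],
    [[-0.1,0,0],0],
    [[-0.1,0,0],0],
    [[-0.1,0,0],0],
    [[0,0,0],0],
  ],
)

```text
clock: 17.08
position: [0.6253, -0.0252, 0.0103]
tool_rot: [-3.142, 0.0, 1.516]
force: [-0.2, -0.2, 0.4]
grip_width: 0.047
```

Request:
servo_tool(
  targets=[
    [[-0.1,0,0],0],
    [[-0.1,0,0],0],
    [[-0.1,0,0],0],
    [[-0.1,0,0],0],
    [[-0.1,0,0],0],
    [[-0.1,0,0],0],
    [[-0.1,0,0],0],
    [[-0.1,0,0],0],
    [[0,0,0],0],
  ],
)

```text
clock: 18.2
position: [0.6231, -0.0654, 0.0103]
tool_rot: [3.142, 0.001, 1.516]
force: [-0.4, -0.3, -0.3]
grip_width: 0.0471
```

```bash
python3 - <<'E'
from h import *
import cv2
cv2.imwrite("pics/t8.png",cv2.resize(bot.grab_frame("top")[130:280,250:445],None,fx=4,fy=4,interpolation=cv2.INTER_CUBIC))
cv2.imwrite("pics/w8.png",bot.grab_frame("wrist"))
E
```

```text
(no output)
```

View pics/w8.png

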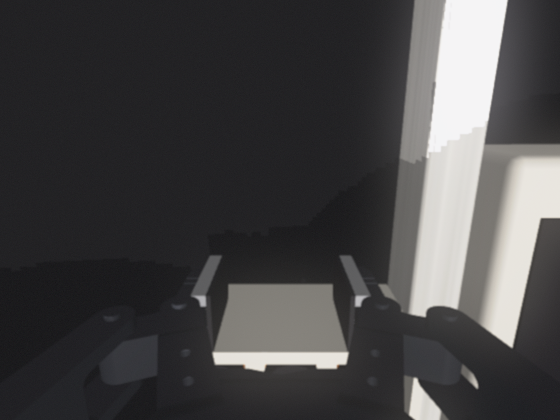

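View pics/t8.png

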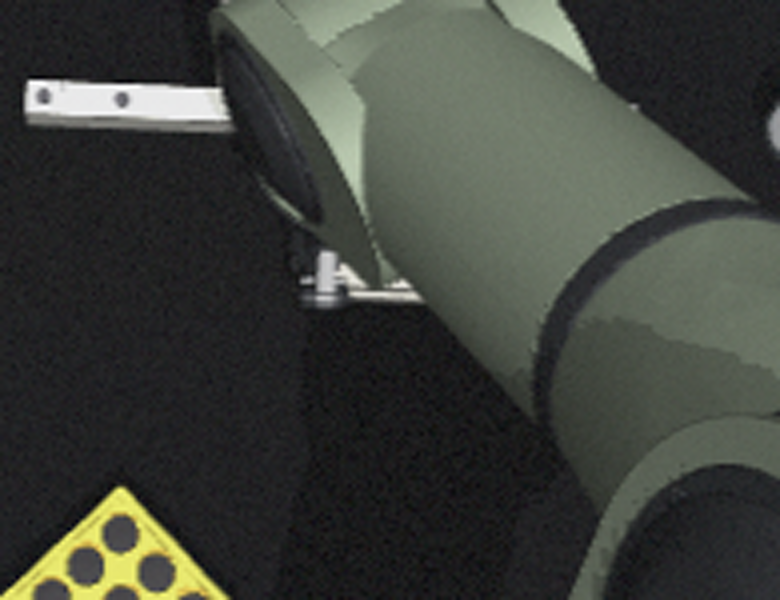

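The rack is staying square against the fingers, with its end edge level at row 357. About 13 mm is left.

Request:
servo_tool(
  targets=[
    [[-0.06,0,0],0],
    [[-0.06,0,0],0],
    [[-0.06,0,0],0],
    [[0,0,0],0],
  ],
)

```text
clock: 18.8
position: [0.6226, -0.074, 0.0103]
tool_rot: [-3.142, 0.0, 1.516]
force: [0.6, 0.7, -0.5]
grip_width: 0.0472
```

Request:
servo_tool(
  targets=[
    [[-0.03,0,0],0],
    [[-0.03,0,0],0],
    [[0,0,0],0],
  ],
)

```text
clock: 19.18
position: [0.6225, -0.0766, 0.0103]
tool_rot: [-3.142, 0.0, 1.516]
force: [-1.5, 2.8, 0.5]
grip_width: 0.047
```

Request:
servo_tool(
  targets=[
    [[-0.03,0,0],0],
    [[0,0,0],0],
  ],
)

```text
clock: 19.42
position: [0.6225, -0.0774, 0.0103]
tool_rot: [3.141, -0.001, 1.517]
force: [-0.7, 4.2, -0.1]
grip_width: 0.0472
```

Request:
servo_tool(
  targets=[
    [[-0.03,0,0],0],
    [[0,0,0],0],
  ],
)

```text
clock: 19.68
position: [0.6225, -0.0774, 0.0103]
tool_rot: [3.141, -0.002, 1.518]
force: [-0.0, 12.4, -0.7]
grip_width: 0.0469
```

Request:
servo_tool(
  targets=[
    [[-0.02,0,0],0],
    [[0,0,0],0],
  ],
)

```text
clock: 19.92
position: [0.6225, -0.0774, 0.0104]
tool_rot: [3.141, -0.004, 1.518]
force: [-0.7, 16.4, -0.0]
grip_width: 0.0467
```

Request:
servo_tool(
  targets=[
    [[0.05,0,0],0],
    [[0.2,0,0],0],
    [[0.4,0,0],0],
    [[0.4,0,-0.2],0],
    [[0.2,0,-0.5],0],
    [[0,0,-0.5],0],
    [[0,0,-0.5],0],
    [[0,0,-0.5],0],
    [[0.4,-0.4,0],0],
    [[0.4,-0.5,0],0],
    [[0.4,-0.5,0],0],
    [[0,0,0],0],
  ],
)

```text
clock: 21.42
position: [0.5579, 0.0487, 0.1213]
tool_rot: [3.141, -0.0, 1.521]
force: [0.7, -0.5, -0.5]
grip_width: 0.0471
```

```bash
python3 - <<'E'
from h import *
import cv2
cv2.imwrite("pics/t9.png",cv2.resize(bot.grab_frame("top")[130:280,250:445],None,fx=4,fy=4,interpolation=cv2.INTER_CUBIC))
cv2.imwrite("pics/s9.png",bot.grab_frame("scene"))
E
```

```text
(no output)
```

View pics/t9.png

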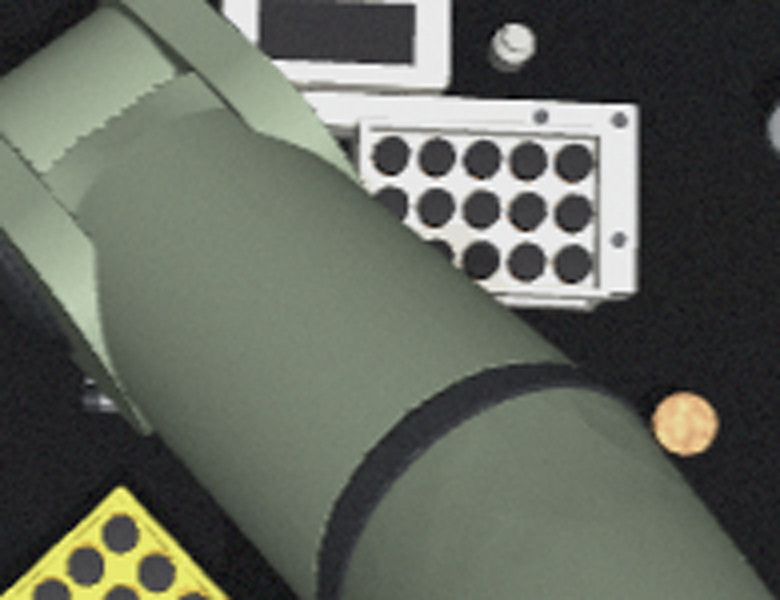

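View pics/s9.png

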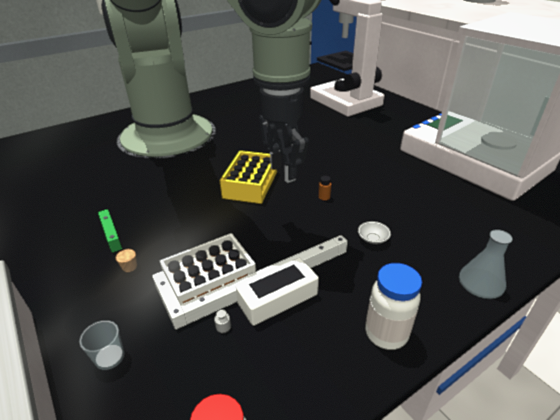

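```bash
python3 - <<'E'
from h import *
import cv2
C=np.array([.6837,-.0776]);X=np.array([.9986,-.0533]);Y=np.array([.0533,.9986])
d=crop(482,210,.05)-C;print(d@X,d@Y)
i=cv2.imread("pics/s9.png")[225:330,140:270]
cv2.imwrite("pics/s9c.png",cv2.resize(i,None,fx=5.5,fy=5.5,interpolation=cv2.INTER_CUBIC))
E
```

```text
-0.05978597731087833 -0.08405106862451033
```

View pics/s9c.png

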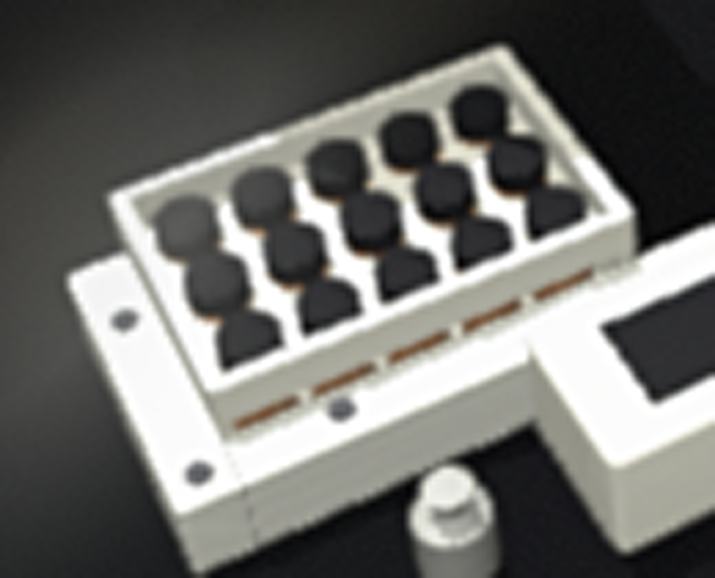

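The rack sits in the corner. Its centre measures (-0.0598, -0.0840) in the rail frame against a target of (-0.058, -0.085). That x reading could mean a gap of about 2 mm, so I'll give one gentle press at mid-side towards the rail with the fingers shut.

Request:
servo_tool(
  targets=[
    [[-0.4,-0.05,0],0],
    [[-0.4,-0.05,0],0],
    [[-0.4,-0.05,0],0],
    [[-0.4,-0.05,0],0],
    [[-0.4,-0.05,0],0],
    [[-0.4,-0.05,0],0],
    [[-0.4,-0.05,0],0],
    [[-0.4,-0.05,0],0],
    [[-0.4,-0.05,0],0],
    [[-0.4,-0.05,0],0],
    [[-0.1,0,0],0],
    [[0,0,0],0],
  ],
  gripper=-1,
)

```text
clock: 23.02
position: [0.523, -0.1576, 0.1203]
tool_rot: [3.141, -0.0, 1.516]
force: [-0.8, 0.8, 0.5]
grip_width: 0.0002
```

```bash
python3 - <<'E'
from h import *
import cv2
print(todelta([.523,-.154,.012]))
cv2.imwrite("pics/w10.png",bot.grab_frame("wrist"))
E
```

```text
[ 0.071 -0.004  2.167]
```

View pics/w10.png

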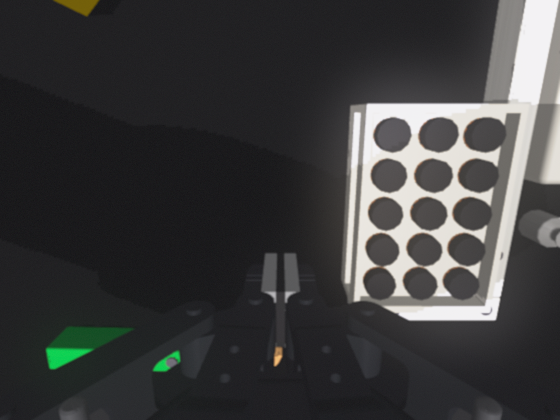

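The shut fingers have wide knuckles, which could press high on the rack. I'll turn back to the frontal pad push that worked before.

Request:
servo_tool(
  targets=[
    [[0,0,0],1],
    [[0,0,0],1],
    [[0,0,0],1],
    [[0,0,0],1],
    [[0,0,0],1],
    [[0,0,0],1],
    [[0,0,0],1],
    [[0,0,0],1],
    [[0,0,0],1],
    [[0,0,0],1],
  ],
  gripper=0.3,
)

```text
clock: 24.32
position: [0.5232, -0.1565, 0.1203]
tool_rot: [-3.141, -0.0, 0.643]
force: [-1.1, -0.8, -0.8]
grip_width: 0.0554
```

Request:
servo_tool(
  targets=[
    [[0,0,0],1],
    [[0,0,0],1],
    [[0,0,0],1],
    [[0,0,0],1],
    [[0,0,0],1],
    [[0,0,0],1],
    [[0,0,0],1],
    [[0,0,0],1],
    [[0,0,0],0],
  ],
)

```text
clock: 25.45
position: [0.5232, -0.1566, 0.1203]
tool_rot: [-3.141, -0.0, -0.052]
force: [-0.1, -0.3, 0.7]
grip_width: 0.0552
```

```bash
python3 - <<'E'
from h import *
import cv2
print(todelta([.5294,-.1545,.009]),bot.observe()['tool_rot'])
cv2.imwrite("pics/w11.png",bot.grab_frame("wrist"))
E
```

```text
[ 0.121 -0.048  2.227] [-3.14143021e+00 -1.10548705e-04 -5.22966993e-02]
```

View pics/w11.png

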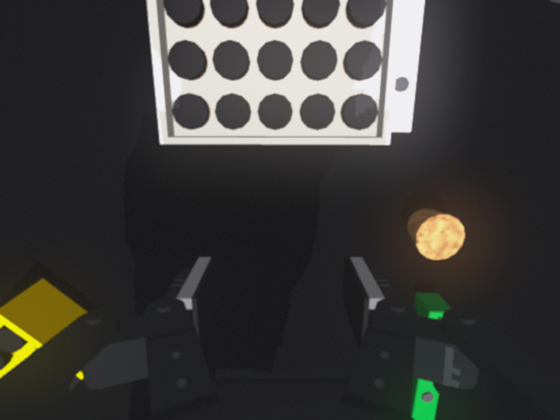

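The rack looks square, with its near edge level at row 143 and the stop against its right end. The stopper (440,237) is well clear of the right finger. I'll go down and press.

Request:
servo_tool(
  targets=[
    [[0,0,0.4],0],
    [[0,0,0.5],0],
    [[0,0,0.5],0],
    [[0,0,0.4],0],
    [[0,0,0.25],0],
    [[0,0,0.15],0],
    [[0,0,0],0],
  ],
)

```text
clock: 26.38
position: [0.5229, -0.1575, 0.0102]
tool_rot: [-3.141, 0.0, -0.054]
force: [0.4, -0.5, -0.8]
grip_width: 0.0558
```

Request:
servo_tool(
  targets=[
    [[0.1,0,0],0],
    [[0.1,0,0],0],
    [[0.1,0,0],0],
    [[0.1,0,0],0],
    [[0.1,0,0],0],
    [[0.1,0,0],0],
    [[0.04,0,0],0],
    [[0,0,0],0],
  ],
)

```text
clock: 27.38
position: [0.5549, -0.1593, 0.0103]
tool_rot: [-3.142, 0.0, -0.054]
force: [-0.6, 0.0, -0.0]
grip_width: 0.0553
```

Request:
servo_tool(
  targets=[
    [[0.04,0,0],0],
    [[0,0,0],0],
  ],
)

```text
clock: 27.62
position: [0.557, -0.1595, 0.0103]
tool_rot: [-3.142, -0.0, -0.054]
force: [-0.5, 0.2, -0.7]
grip_width: 0.0552
```

Request:
servo_tool(
  targets=[
    [[0.04,0,0],0],
    [[0,0,0],0],
  ],
)

```text
clock: 27.88
position: [0.5591, -0.1596, 0.0103]
tool_rot: [-3.142, -0.0, -0.054]
force: [0.0, -0.7, 0.3]
grip_width: 0.0554
```

Request:
servo_tool(
  targets=[
    [[0.04,0,0],0],
    [[0,0,0],0],
  ],
)

```text
clock: 28.12
position: [0.561, -0.1597, 0.0103]
tool_rot: [-3.142, -0.0, -0.054]
force: [0.3, 0.5, 0.3]
grip_width: 0.0554
```

Request:
servo_tool(
  targets=[
    [[0.03,0,0],0],
    [[0,0,0],0],
  ],
)

```text
clock: 28.38
position: [0.5625, -0.1598, 0.0103]
tool_rot: [-3.142, -0.0, -0.054]
force: [-0.3, -0.2, 0.3]
grip_width: 0.0556
```

Request:
servo_tool(
  targets=[
    [[0.03,0,0],0],
    [[0,0,0],0],
  ],
)

```text
clock: 28.62
position: [0.5631, -0.1598, 0.0102]
tool_rot: [3.142, 0.002, -0.054]
force: [-4.5, 0.2, 2.7]
grip_width: 0.0553
```

Request:
servo_tool(
  targets=[
    [[0.02,0,0],0],
    [[0,0,0],0],
  ],
)

```text
clock: 28.88
position: [0.563, -0.1599, 0.01]
tool_rot: [3.142, 0.004, -0.054]
force: [-10.8, 1.5, 6.4]
grip_width: 0.0556
```

The press met a firm stop at x = 0.563 (0.5635 expected), so the rack is flush on the rail. I'll back off and do the final check.

Request:
servo_tool(
  targets=[
    [[-0.05,0,0],0],
    [[-0.3,0,0],0],
    [[-0.4,0,0],0],
    [[-0.4,0,-0.3],0],
    [[0,0,-0.5],0],
    [[0,0,-0.5],0],
    [[0,0,-0.5],0],
    [[0,0,-0.5],0],
    [[0,0,-0.5],0],
    [[0,0,0],0],
  ],
)

```text
clock: 30.12
position: [0.5085, -0.1571, 0.1519]
tool_rot: [3.141, -0.003, -0.054]
force: [-0.5, -0.8, -0.2]
grip_width: 0.0556
```

Request:
servo_tool(
  targets=[
    [[0,0.5,-0.2],0],
    [[0,0.6,0],0],
    [[-0.1,0.6,0],0],
    [[-0.2,0.6,0],0],
    [[-0.2,0.6,0],0],
    [[-0.2,0.6,0],0],
    [[-0.2,0.6,0],0],
    [[-0.2,0.6,0],0],
    [[0,0.6,0],0],
    [[0,0,0],0],
  ],
)

```text
clock: 31.38
position: [0.4371, -0.4203, 0.1592]
tool_rot: [3.141, 0.001, -0.057]
force: [-0.2, 0.5, -0.0]
grip_width: 0.0553
```

```bash
python3 - <<'E'
from h import *
import cv2
t=bot.grab_frame("top");cv2.imwrite("pics/t12.png",t)
cv2.imwrite("pics/t12c.png",cv2.resize(t[130:260,250:445],None,fx=4,fy=4,interpolation=cv2.INTER_CUBIC))
cv2.imwrite("pics/s12.png",bot.grab_frame("scene"))
E
```

```text
(no output)
```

View pics/t12c.png

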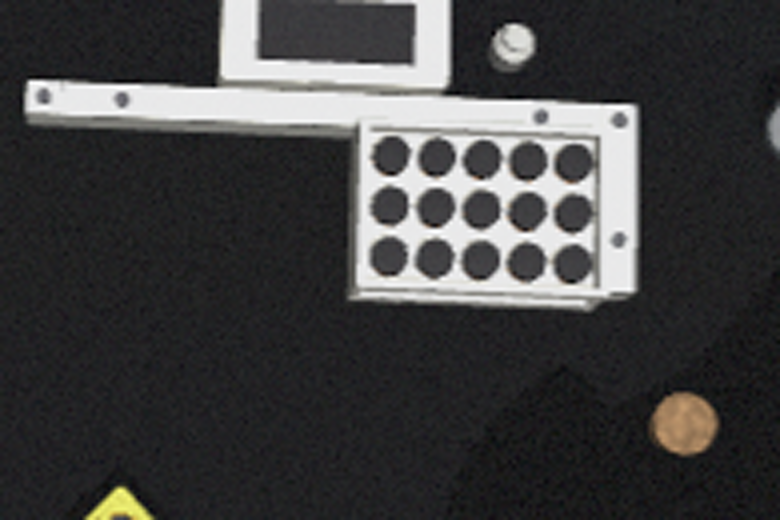

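View pics/s12.png

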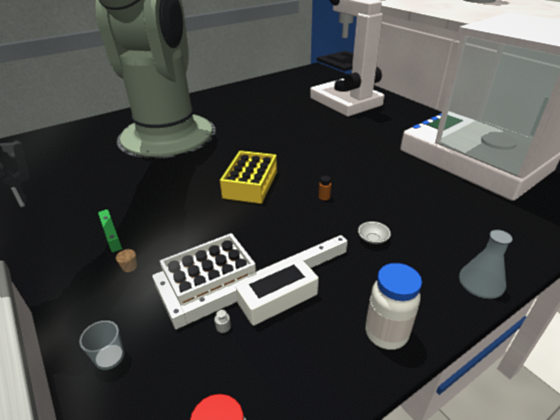

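The rack is square in the corner. The cap rows run parallel to the rail, and the rack's right end lies on the stop edge (597 px in the crop). The stopper, vial, dish, beaker and weight are at their starting pixels.

```bash
python3 - <<'E'
from h import *
print(bot.job_done())
E
```

```text
the job is handed in; nothing more can be done
None
```

The rack is seated in the corner, against the rail and the aluminium end stop at the -y end, and the job is handed in at about 31.5 s of the 64 s allowed. No verdict was reported.

**How it was pushed:** I pushed its long side with the open fingers, turning it about 0.27 rad until it met the rail. I then pushed its short end along the rail until it met the stop. One last light press on the long side made sure it was flush.

**Contact checks:** Each push ended in a firm stop within 1 mm of where I expected it:

| Push | Peak force at the stop |
|---|---|
| Against the rail | 19 N |
| Against the end stop | 16 N |
| Final press on the rail | 11 N |

**Position check:** Before the final press, the camera put the rack's centre at (-0.060, -0.084) m in the rail frame; the ideal is (-0.058, -0.085) m. The 2 mm difference in x is about the calibration error. I did not measure the position again after the press.

**Final views:** The last pictures show the rack square and flat, the robot clear of it, and all other items where they started. No check failed.

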